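# Turn the jar display so the red-lidded jar faces the phone

### The arm

A 7-joint arm with a two-finger parallel gripper is mounted at the origin on the work surface. World frame = base frame: x ahead of the robot, y to its left, z up, the work surface at z = 0. Lengths are in m, angles in rad, forces in N, time in s.
With the tool pointing down it reaches from about 0.425 to 0.825 m from the base axis. Payload 3.6 kg.
Tool frame: the origin (TCP) lies on the mounting face of the last link; the fingertips stand 173 mm ahead of it and the grasp point (between the pads) lies 155 mm ahead of it; z points along the fingers, y is the line along which they close (so a half turn about z gives the same grasp; the last joint's range is limited). The gripper opens to 85 mm and grips with 20 to 120 N. Pads are 22 mm wide; open, the fingers measure 114 mm over their backs; the gripper's body (76 mm by 85 mm) begins 54 mm behind the grasp point. The pads swing forward as they close: fully open they stand 13 mm farther back than shut.
Start: joints at [-1.159, 0.615, -0.013, 1.423, 0.008, 1.103, -0.04], TCP at [0.276, 0.588, 0.405] pointing down, gripper open.
Joint ranges: [-3.12, 3.12], [-0.3, 2.06], [-1.34, 1.32], [0.26, 2.42], [-1.36, 4.5], [0.01, 1.98], [-2.84, 2.84]. Speed limits (rad/s): [2.79, 2.79, 3.14, 3.14, 3.14, 3.14, 3.14].

### API

Orientations are given as a unit quaternion [w, x, y, z].
In Python, from rig import read_state, optics, job gives the robot as it stands.
- The arm moves only by the tool carry_out, never from a script. Its argument "deltas" is a list of rows, each a list of 7 numbers: the shift along the tool's x, y, z in units of 40 mm (1.0 is 40 mm), then the turn, a rotation vector about the tool's x, y, z in units of 6 degrees (1.0 is 6 degrees), then the finger opening in mm, from 0 to 85.4. A call has 1 to 20 rows; each row is the pose to reach, as a shift and turn from the pose commanded when the call began, along the tool's axes at that moment; what a row does not reach only later rows make up. A row lasts 1/10 s, in which the tool goes at most 50 mm and 8.59 degrees, less where a joint would pass 70% of its speed; a pose out of reach is approached as far as the arm can. A call with a gripper value outside its range is refused whole. The fingers move at their own pace and stop on an object; the grip force is fixed at half the most. Time passes only in rows, so rows that repeat a pose let the fingers close. It gives the time, the measured TCP pose, the force, the opening and the grip force at its end, in the units of the state.
- read_state(): the state, without advancing time (a new reading comes with each control period).
- optics.camera(name): name is "side" or "top" or "wrist"; returns a dict with "img" (420x560x3 uint8, red, green, blue), "mtx" (3x3 intrinsics, pixels), "k1" (the pictures are not rectified: a ray, as slopes to the right and down, at radius r is drawn at 1 + k1 r^2 times it, then the intrinsics apply), "R" (3x3) and "t" (3): a world point X has camera coordinates R X + t; the wrist camera has in their place "hand_eye" (4x4, takes a point from camera to tool coordinates, whose origin is the TCP and whose axes are the flange's). Camera axes: x right, y down, z forward; pixel columns grow to the right and rows downward; lengths in m; the calibration is good to about 2 mm. A picture is of the moment at which its call begins: read the wrist's pose just before it. There is no depth.
- job.finish_job(): hands the job in; it is judged then, once.
The state is a dict: "time_s": time; "q": joint angles; "qd": joint speeds; "joint_efforts": joint torques, N m; "tool_pos": TCP position; "ee_rot": TCP orientation; "contact_force": force on the tool from outside, world axes, zero at the start; "torque": the same for the moment, N m; "width": finger opening in m; "grip_force": force on a finger pad.
Only numpy, scipy, OpenCV 4.12 (cv2) and the standard library are available. Lean on these libraries where they do the work, as an engineer would, in place of code of your own. Each camera call takes 0.05 s, during which the arm holds its last target. There are 200 camera calls.

### The job

For the next shot of the live sale, gently push the turntable round (its spokes are there for a fingertip to push on) until the jar with the red lid stands squarely in front of the phone's lens, then let go and move clear. Either way round and any number of pushes will do, but only push: pinch nothing. Do not touch or lift any of the jars: all three must ride round upright in their places on the disc; leave the big jar and the bowl on the counter alone.

Things in the scene. Friction and masses are not known exactly. Their poses are not given: they have to be found in the camera images.
- stand: fixed white plinth 150 mm across, 26 mm high, under the turntable; a black foot bar (32 mm wide, 8 mm high) runs out along its +x to a phone on edge (blue back with black lens to the turntable, 155 mm wide along y, top 146 mm above the counter), lens 292 mm from the axis. Origin on the counter on the turning axis, z up, +x straight to the lens.
- rotor: turntable: wooden disc 210 mm across, from 30 to 44 mm above the counter, three spokes at its rim, 28 mm hub cap 56 mm high. Origin on the counter on the axis, z up. Spokes at +60, 180, -60 degrees in its frame; jars' places between them at 0, 120, -120 (any jar on any). Turns both ways without stops; about 1 N on a spoke turns it; stays where it is left.
- spoke0 (a point): centre of the 24 mm black ball ending the spoke at 60 degrees in the rotor's frame, 175 mm from the axis. The spoke is a level steel bar 12 mm thick, centre line 37 mm above the counter, bare from 105 to 163 mm from the axis: push here.
- spoke1 (a point): centre of the 24 mm black ball ending the spoke at 180 degrees in the rotor's frame, 175 mm from the axis. The spoke is a level steel bar 12 mm thick, centre line 37 mm above the counter, bare from 105 to 163 mm from the axis: push here.
- spoke2 (a point): centre of the 24 mm black ball ending the spoke at -60 degrees in the rotor's frame, 175 mm from the axis. The spoke is a level steel bar 12 mm thick, centre line 37 mm above the counter, bare from 105 to 163 mm from the axis: push here.
- jar_red: round filled jar with a white label band, 62 mm across the lid, 66 mm tall, 180 g or so, loose, standing upright on the wooden disc with its centre 70 mm from the turning axis; origin at the centre of its underside. Lid colour: red; this one must face the phone.
- jar_yellow: round filled jar with a white label band, 62 mm across the lid, 66 mm tall, 180 g or so, loose, standing upright on the wooden disc with its centre 70 mm from the turning axis; origin at the centre of its underside. Lid colour: yellow.
- jar_green: round filled jar with a white label band, 62 mm across the lid, 66 mm tall, 180 g or so, loose, standing upright on the wooden disc with its centre 70 mm from the turning axis; origin at the centre of its underside. Lid colour: green.
- big_jar: bystander: larger filled jar with a white label band and a brass-coloured lid, 82 mm across, 100 mm tall, loose on the counter; origin at the centre of its underside.
- bowl: bystander: white ceramic bowl, 100 mm across, 40 mm high, loose on the counter; origin at the centre of its underside.
Not all that is in view belongs to the job. Of the things that look like the jar_red, the smallest one is meant.

How it is judged:
By the outcome, as a careful person would: the job done as asked, in the order asked, and still so for the second after the job is handed in, with the robot touching nothing.
It also fails if it takes over 64 s, if anything falls off the work surface, if the arm or the gripper's body presses on something with over 40 N, if the wrist force passes 120 N, or if a joint passes its speed limit or range.

## Working session

There is one attempt and no reset: what is moved stays moved. The work goes in short steps, Python scripts to look and compute and a tool call to move; the robot and the scene stay as the last step left them, time stands still between calls to the robot, and variables do not carry over. Pictures are saved under pics/ and viewed, at most 10 in all, crops included, and the job is handed in when it is done.

Besides the shell and the picture viewer there is one more tool, called after "Request:" by a JSON object that holds its "name" and its "arguments". carry_out: Moves the arm, as the interface text tells. Its arguments: {"type":"object","properties":{"deltas":{"type":"array"}},"required":["deltas"]}

```bash
mkdir -p pics; python3 - <<'E'
from rig import read_state, optics
import cv2,pickle
s=read_state();print(s)
d={}
for n in("top","side"):
    c=optics.camera(n);d[n]=c;cv2.imwrite(f"pics/{n}0.png",c["img"][:,:,::-1])
    print(n,c["mtx"],c["k1"],c["R"],c["t"])
pickle.dump(d,open("d0.pkl","wb"))
E
```

```text
{'time_s': 0.0, 'q': array([-1.15849123,  0.61593608, -0.01262605,  1.4249292 ,  0.00810341,
        1.10340694, -0.04041941]), 'qd': array([-6.66239551e-04,  1.10938745e-03, -5.84859702e-05,  1.45414077e-03,
       -1.65295873e-03,  2.10919742e-03,  4.80948814e-04]), 'joint_efforts': array([-1.51931783e-05, -4.69219279e+01,  2.59009162e-01, -1.71032989e+01,
        9.92778107e-03,  9.59472178e-03,  1.07239806e-06]), 'tool_pos': array([0.27600192, 0.58813258, 0.40351655]), 'ee_rot': array([-2.68164774e-04,  2.17618636e-01,  9.76032992e-01, -1.28705428e-03]), 'contact_force': array([-0.00241453, -0.12451025, -0.7159942 ]), 'torque': array([ 0.02232557, -0.01299112, -0.01662958]), 'grip_force': 0.0, 'width': 0.0851749504728145}
top [[508.53226483   0.         277.6361014 ]
 [  0.         508.53226483 202.78096842]
 [  0.           0.           1.        ]] -0.1796583445091721 [[-0.01425153 -0.99973197 -0.01824493]
 [-0.98926776  0.01675133 -0.14515057]
 [ 0.14541729  0.01598051 -0.98924134]] [-0.0352941   0.62553351  1.29937109]
side [[460.60952624   0.         276.64014317]
 [  0.         460.60952624 213.08435296]
 [  0.           0.           1.        ]] -0.01461024028794141 [[ 0.81566967 -0.57827777 -0.01666761]
 [-0.34060719 -0.45674479 -0.82180955]
 [ 0.46762135  0.67600223 -0.56951844]] [-0.53112771  0.2271243   0.75277318]
```

View pics/top0.png

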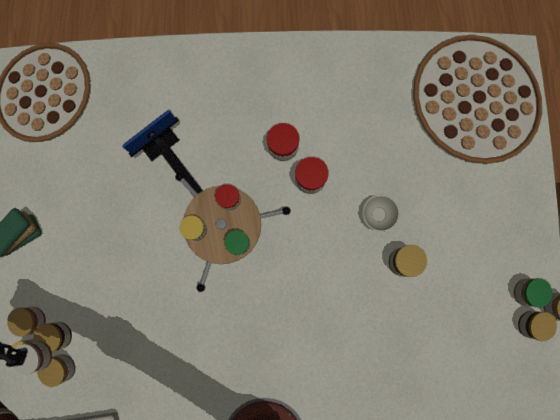

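View pics/side0.png

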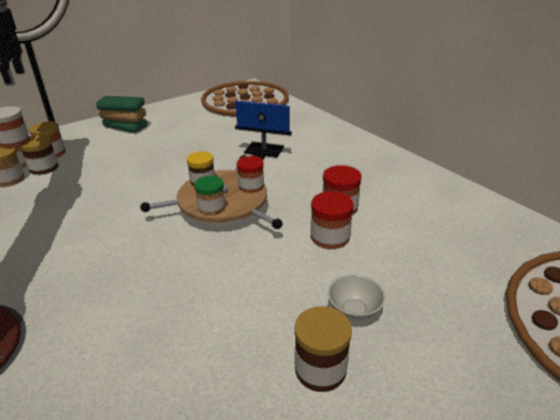

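The top view shows the hub at about (221,224), the lids red (227,196), yellow (192,228) and green (237,242), and spoke balls at (287,211) and (201,287). The third spoke is near the foot bar, and the phone is at about (150,132). The side view confirms this, with the lens at about (262,118). The two large red jars further right are decoys.

```bash
cat > h.py <<'E'
import numpy as np,cv2
def ray(c,uv):
    K=c["mtx"];p=cv2.undistortPoints(np.array([[uv]],float),K,np.array([c["k1"],0,0,0,0.]))[0,0]
    d=c["R"].T@np.array([p[0],p[1],1]);return -c["R"].T@c["t"],d/np.linalg.norm(d)
def onz(c,uv,z):
    o,d=ray(c,uv);return o+d*(z-o[2])/d[2]
def blobs(c,lo,hi,amin=15):
    h=cv2.cvtColor(c["img"],cv2.COLOR_RGB2HSV);m=cv2.inRange(h,np.array(lo),np.array(hi))
    n,l,s,ce=cv2.connectedComponentsWithStats(m);return [(ce[i].round(1),s[i,4],s[i,:4]) for i in range(1,n) if s[i,4]>=amin],m,l
E
python3 - <<'E'
import pickle;from h import *
d=pickle.load(open("d0.pkl","rb"));c=d["top"]
R=lambda x:np.round(x,4)
for nm,lo,hi in(("red",(0,150,80),(8,255,255)),("red2",(172,150,80),(180,255,255)),("yel",(18,140,120),(30,255,255)),("grn",(45,120,40),(80,255,255)),("blk",(0,0,0),(180,255,45)),("blue",(100,120,40),(125,255,255))):
  b,m,l=blobs(c,lo,hi,25)
  for ce,a,bb in b:
    if 100<ce[0]<340 and 90<ce[1]<310: print(nm,ce,a,bb,R(onz(c,ce,{"blk":.037,"blue":.1}.get(nm,.11))))
b,m,l=blobs(c,(100,120,40),(125,255,255),100)
for ce,a,bb in b:
    i=np.argmin(np.abs(0));pts=np.argwhere(l==[k for k in range(1,l.max()+1) if (l==k).sum()==a][0])[:,::-1].astype(np.float32)
    print("blue rect",cv2.boxPoints(cv2.minAreaRect(pts)))
print("hub",R(onz(c,(221,224),.056)))
for uv in((287,211),(201,287)):print("ball",R(onz(c,uv,.037)))
im=c["img"][90:310,100:320,::-1];cv2.imwrite("pics/crop.png",cv2.resize(im,None,fx=2.7,fy=2.7,interpolation=cv2.INTER_CUBIC))
E
```

```text
red [282.6 138.5] 791 [267 123  32  32] [ 0.7822 -0.0612  0.11  ]
red [311.4 172.7] 819 [296 157  32  32] [ 0.6911 -0.1329  0.11  ]
red [226.6 195.6] 442 [215 185  24  23] [0.6359 0.0828 0.11  ]
yel [191.1 227.1] 434 [180 216  23  24] [0.5572 0.1729 0.11  ]
grn [236.4 241.9] 425 [225 231  24  23] [0.5184 0.0583 0.11  ]
blk [166.8 152.6] 1230 [129 118  73  75] [0.7702 0.2568 0.037 ]
blk [285.8 210.1] 44 [282 207   8   7] [ 0.6061 -0.0663  0.037 ]
blk [200.2 287.1] 42 [197 284   8   7] [0.4056 0.1618 0.037 ]
blue [149.1 131.9] 666 [123 111  53  43] [0.8119 0.2911 0.1   ]
blue rect [[122.3      145.1     ]
 [168.26923  109.34616 ]
 [175.96922  119.246155]
 [130.       155.      ]]
hub [0.5697 0.1039 0.056 ]
ball [ 0.6037 -0.0694  0.037 ]
ball [0.4058 0.1597 0.037 ]
```

View pics/crop.png

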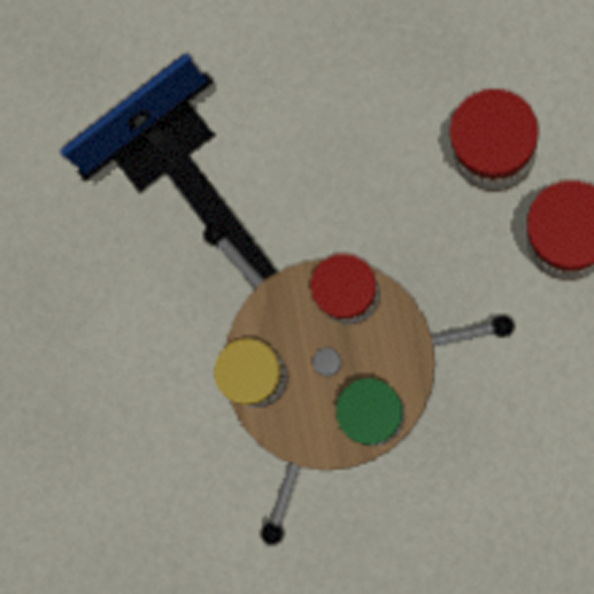

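The crop shows the third ball at full-image (178.5,176.7) beside the foot bar, and the lens at (152,135).

```bash
python3 - <<'E'
import pickle;from h import *
d=pickle.load(open("d0.pkl","rb"));c=d["top"];s=d["side"]
B=np.array([onz(c,u,.037)[:2] for u in((285.8,210.1),(200.2,287.1),(178.5,176.7))]);print(B)
A=B.mean(0);print("axis",A,np.linalg.norm(B-A,axis=1),"hub",onz(c,(220.9,223.8),.056)[:2])
an=lambda p:np.degrees(np.arctan2(*(np.array(p)[:2]-A)[::-1]))
print("spokes",[an(b) for b in B])
o1,d1=ray(c,(152.2,135.2));o2,d2=ray(s,(262,118))
t=np.linalg.lstsq(np.c_[d1,-d2],o2-o1,rcond=None)[0];p,q=o1+d1*t[0],o2+d2*t[1];print("lens",p,q,np.linalg.norm((p+q)[:2]/2-A),an((p+q)/2))
# phone top edge back corners, and foot bar edge
e1,e2=onz(c,(122.9,147),.146),onz(c,(169,110),.146);v=e1-e2;print("edge len",np.linalg.norm(v),"normal",np.degrees(np.arctan2(v[1],v[0]))-90)
for n,u in(("red",(226.6,195.6)),("yel",(191.1,227.1)),("grn",(236.4,241.9))):
  p=onz(c,u,.11);print(n,p[:2],np.linalg.norm(p[:2]-A),an(p))
for n,u,z in(("big",(410,260),.1),("bowl",(380,213),.04)):print(n,onz(c,u,z))
E
```

```text
[[ 0.60612818 -0.0662973 ]
 [ 0.40558476  0.16184356]
 [ 0.70213782  0.22284544]]
axis [0.57128359 0.10613057] [0.17591337 0.1748143  0.17534307] hub [0.57021644 0.10419053]
spokes [np.float64(-78.57540415000014), np.float64(161.41578728142838), np.float64(41.73122987314798)]
lens [0.80146132 0.28127327 0.1038642 ] [0.80299027 0.28038405 0.10406837] 0.28957507684335076 37.10597678390455
edge len 0.15087888374439823 normal 38.71634960293645
red [0.63594903 0.08279453] 0.06874729006201241 -19.84317058922701
yel [0.55715334 0.17289511] 0.06824344327024545 101.94990764343284
grn [0.51843223 0.05828722] 0.07128991540001488 -137.84723176047683
big [ 0.46553746 -0.37732932  0.1       ]
bowl [ 0.59364443 -0.31654644  0.04      ]
```

```bash
cat >> h.py <<'E'
A=np.array([.5708,.1055])
def pose(spoke,off,r=.138):   # pusher centre off (m) ahead(+)/behind(-, ccw push) of spoke angle, deg; returns x,y,yaw of tool x
    a=np.radians(spoke);return A+r*np.array([np.cos(a),np.sin(a)])+off*np.array([-np.sin(a),np.cos(a)]),spoke+90
def rows(s,targets,w=0):   # targets: (xy,z,yaw); goal in tool axes of state s
    from scipy.spatial.transform import Rotation as Ro
    q=s["ee_rot"];R0=Ro.from_quat([q[1],q[2],q[3],q[0]])
    for xy,z,yaw in targets:
        y=np.radians(yaw);x=[np.cos(y),np.sin(y),0];yy=[np.sin(y),-np.cos(y),0]
        R1=Ro.from_matrix(np.array([x,yy,[0,0,-1]]).T)
        d=R0.inv().apply(np.r_[xy,z]-s["tool_pos"])/.04;v=np.degrees((R0.inv()*R1).as_rotvec())/6
        print([float(t) for t in np.round(np.r_[d,v],2)]+[w])
E
python3 - <<'E'
from h import *;from rig import read_state
s=read_state();xy,yaw=pose(-78.6,-.045);print(xy,yaw);rows(s,[(xy,.33,yaw)])
E
```

```text
[ 0.55396451 -0.038672  ] 11.400000000000006
[-12.95, -11.23, 1.87, -0.01, 0.03, 23.91, 0]
```

Request:
{"name": "carry_out", "arguments": {"deltas": [[-0.65, -0.56, 0.1, 0, 0, 1.2, 0], [-1.3, -1.12, 0.2, 0, 0, 2.4, 0], [-1.95, -1.68, 0.3, 0, 0, 3.6, 0], [-2.6, -2.25, 0.4, 0, 0, 4.8, 0], [-3.25, -2.8, 0.5, 0, 0, 6, 0], [-3.9, -3.37, 0.6, 0, 0, 7.2, 0], [-4.5, -3.93, 0.7, 0, 0, 8.4, 0], [-5.2, -4.5, 0.8, 0, 0, 9.6, 0], [-5.8, -5.05, 0.9, 0, 0, 10.8, 0], [-6.5, -5.6, 1, 0, 0, 12, 0], [-7.1, -6.2, 1.1, 0, 0, 13.2, 0], [-7.8, -6.7, 1.2, 0, 0, 14.4, 0], [-8.4, -7.3, 1.3, 0, 0, 15.6, 0], [-9.1, -7.9, 1.4, 0, 0, 16.8, 0], [-9.7, -8.4, 1.5, 0, 0, 18, 0], [-10.4, -9, 1.6, 0, 0, 19.2, 0], [-11, -9.55, 1.7, 0, 0, 20.4, 0], [-11.7, -10.1, 1.8, 0, 0, 21.6, 0], [-12.3, -10.7, 1.87, 0, 0, 22.8, 0], [-12.95, -11.23, 1.87, 0, 0, 23.9, 0]]}}

```text
time_s: 2.1
tool_pos: [0.5541, -0.0395, 0.3291]
ee_rot: [-0.0, 0.995, 0.097, -0.001]
contact_force: [0.1, 0.5, 0.1]
width: 0.0002
grip_force: 0.0
```

```bash
python3 - <<'E'
from h import *;from rig import read_state,optics
s=read_state();print(s["time_s"],s["q"],s["tool_pos"],s["ee_rot"],s["width"]);xy,yaw=pose(-78.6,-.045);rows(s,[(xy,.198,yaw)])
c=optics.camera("wrist");cv2.imwrite("pics/w1.png",c["img"][:,:,::-1]);print(c["hand_eye"])
E
```

```text
2.1 [-0.37048894  0.6328056   0.64544855  1.80592549 -0.48453611  0.86880521
 -0.87207232] [ 0.55414753 -0.03952296  0.32910511] [-2.42817577e-04  9.95250186e-01  9.73440468e-02 -1.07034932e-03] 0.00023302979841875615
[0.01, -0.02, 3.28, -0.01, 0.02, -0.04, 0]
[[ 2.72892768e-04 -9.60242540e-01 -2.79166958e-01  7.11666064e-02]
 [ 9.99999928e-01  1.88027667e-04  3.30771897e-04  4.27726016e-04]
 [-2.65130135e-04 -2.79167028e-01  9.60242522e-01  3.13738947e-02]
 [ 0.00000000e+00  0.00000000e+00  0.00000000e+00  1.00000000e+00]]
```

View pics/w1.png

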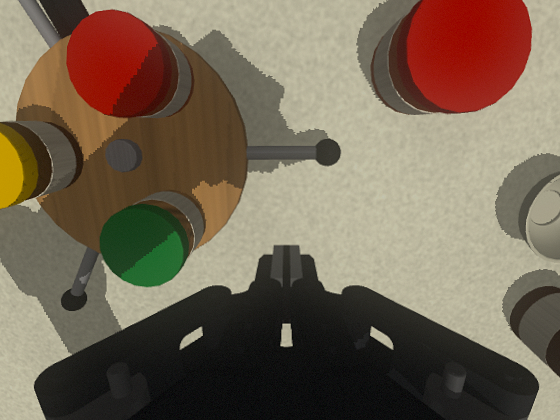

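The wrist view shows the fingertips (287,255) behind the bare spoke (between 245 and 315, row 153). The green jar (145,245) is clear to the left. Next I descend.

Request:
{"name": "carry_out", "arguments": {"deltas": [[0, 0, 0.7, 0, 0, 0, 0], [0, 0, 1.4, 0, 0, 0, 0], [0, 0, 2.1, 0, 0, 0, 0], [0, 0, 2.7, 0, 0, 0, 0], [0, 0, 3.1, 0, 0, 0, 0], [0, 0, 3.25, 0, 0, 0, 0], [0, 0, 3.25, 0, 0, 0, 0]]}}

```text
time_s: 2.85
tool_pos: [0.554, -0.0381, 0.1991]
ee_rot: [-0.0, 0.995, 0.1, -0.001]
contact_force: [-1.2, 0.3, 0.6]
width: 0.0001
grip_force: 0.0
```

```bash
python3 - <<'E'
from h import *;from rig import read_state,optics
s=read_state();print(s["tool_pos"],s["contact_force"])
c=optics.camera("top");cv2.imwrite("pics/t2.png",c["img"][:,:,::-1])
T=[(pose(-78.6,o)[0],.198,11.4) for o in (-.040,-.034,-.028,-.022,-.019)]
for k in range(1,16):
    xy,y=pose(-78.6+2*k,-.018);T.append((xy,.198,y))
rows(s,T)
E
```

```text
[ 0.55396514 -0.03809445  0.19913562] [-1.21330259  0.25467537  0.63787411]
[0.12, 0.01, 0.03, -0.01, 0.02, 0.01, 0]
[0.27, 0.01, 0.03, -0.01, 0.02, 0.01, 0]
[0.42, 0.01, 0.03, -0.01, 0.02, 0.01, 0]
[0.57, 0.01, 0.03, -0.01, 0.02, 0.01, 0]
[0.65, 0.02, 0.03, -0.01, 0.02, 0.01, 0]
[0.79, 0.03, 0.03, -0.01, 0.02, -0.32, 0]
[0.91, 0.04, 0.03, -0.01, 0.02, -0.65, 0]
[1.04, 0.04, 0.03, -0.01, 0.02, -0.99, 0]
[1.16, 0.04, 0.03, -0.01, 0.02, -1.32, 0]
[1.28, 0.04, 0.03, -0.01, 0.02, -1.65, 0]
[1.4, 0.03, 0.03, -0.01, 0.02, -1.99, 0]
[1.52, 0.02, 0.03, -0.01, 0.02, -2.32, 0]
[1.64, 0.01, 0.03, -0.01, 0.02, -2.65, 0]
[1.76, -0.01, 0.03, -0.01, 0.02, -2.99, 0]
[1.88, -0.04, 0.02, -0.01, 0.02, -3.32, 0]
[2.0, -0.07, 0.02, -0.01, 0.02, -3.65, 0]
[2.11, -0.1, 0.02, -0.01, 0.02, -3.99, 0]
[2.23, -0.13, 0.02, -0.01, 0.02, -4.32, 0]
[2.34, -0.18, 0.02, -0.01, 0.02, -4.65, 0]
[2.46, -0.22, 0.02, -0.01, 0.02, -4.99, 0]
```

Request:
{"name": "carry_out", "arguments": {"deltas": [[0.12, 0, 0, 0, 0, 0, 0], [0.25, 0, 0, 0, 0, 0, 0], [0.37, 0, 0, 0, 0, 0, 0], [0.48, 0.01, 0, 0, 0, 0, 0], [0.57, 0.01, 0, 0, 0, 0, 0], [0.67, 0.02, 0, 0, 0, -0.1, 0], [0.78, 0.03, 0, 0, 0, -0.3, 0], [0.91, 0.04, 0, 0, 0, -0.65, 0], [1.04, 0.04, 0, 0, 0, -1, 0], [1.16, 0.04, 0, 0, 0, -1.32, 0], [1.28, 0.04, 0, 0, 0, -1.65, 0], [1.4, 0.03, 0, 0, 0, -2, 0], [1.52, 0.02, 0, 0, 0, -2.32, 0], [1.64, 0.01, 0, 0, 0, -2.65, 0], [1.76, -0.01, 0, 0, 0, -3, 0], [1.88, -0.04, 0, 0, 0, -3.32, 0], [2, -0.07, 0, 0, 0, -3.65, 0], [2.1, -0.1, 0, 0, 0, -4, 0], [2.18, -0.12, 0, 0, 0, -4.2, 0], [2.22, -0.13, 0, 0, 0, -4.32, 0]]}}

```text
time_s: 4.9
tool_pos: [0.6406, -0.0153, 0.2]
ee_rot: [-0.0, 0.947, 0.321, 0.0]
contact_force: [-1.4, -1.5, 0.0]
width: -0.0003
grip_force: 0.4
```

```bash
python3 - <<'E'
from h import *;from rig import read_state,optics
s=read_state();print(s["tool_pos"],s["contact_force"])
c=optics.camera("top");c2=optics.camera("side")
cv2.imwrite("pics/t3.png",np.hstack([c["img"][90:330,80:400],c2["img"][60:300,100:420]])[:,:,::-1])
b,_,_=blobs(c,(0,0,0),(180,255,45),15)
for ce,a,bb in b:
    p=onz(c,ce,.037)[:2]-A;print(ce,a,np.linalg.norm(p),np.degrees(np.arctan2(p[1],p[0]))) if np.linalg.norm(p)<.25 else 0
for nm,lo,hi in(("red",(0,150,80),(8,255,255)),("yel",(18,140,120),(30,255,255)),("grn",(45,120,40),(80,255,255))):
  for ce,a,bb in blobs(c,lo,hi,60)[0]:
    p=onz(c,ce,.11)[:2]-A;print(nm,a,np.linalg.norm(p),np.degrees(np.arctan2(p[1],p[0]))) if np.linalg.norm(p)<.12 else 0
E
```

```text
[ 0.64058058 -0.0153257   0.19997089] [-1.40260616 -1.49189296  0.02249297]
[168.4 154.7] 1223 0.24275228713262983 37.184349334799876
[278.1 189. ] 137 0.17809214476506333 -58.70122995886505
[229.  192.1] 64 0.08885577427240376 -13.369353250608901
[162.6 199. ] 35 0.17509353510803383 66.11032352173422
[212.6 215.1] 40 0.03433045793559116 43.071959682558195
[247.7 235. ] 22 0.07597414551665423 -112.74733029252224
[193.5 240.5] 24 0.08558436899118223 119.48551981533959
[185.3 262.1] 129 0.13823683241671805 135.8615083887836
[211.2 290.6] 696 0.17662766450322354 171.144838330254
[229. 290.] 45 0.17439409307469458 -173.4855218722352
red 340 0.07223848210110648 8.7393780884618
grn 70 0.092429547321173 -114.86388981050045
```

View pics/t3.png

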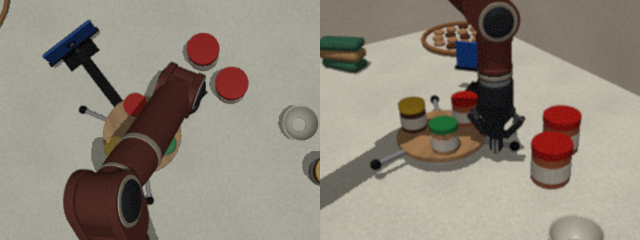

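The picture shows all jars upright and the fingers behind the spoke, clear of the jars. The rotor has turned about 25° and needs about 31° more.

```bash
python3 - <<'E'
from h import *;from rig import read_state
s=read_state()
rows(s,[(pose(-52.6+x,-.0175)[0],.1995,37.4+x) for x in(1,2.5,4,6,8,10,12,14,16,18,20,22,24,25.5,26.8,27.8,28.3)])
E
```

```text
[0.07, 0.0, 0.01, -0.0, -0.01, -0.16, 0]
[0.16, 0.01, 0.01, -0.0, -0.01, -0.41, 0]
[0.25, 0.02, 0.01, -0.0, -0.01, -0.66, 0]
[0.37, 0.02, 0.01, -0.0, -0.01, -1.0, 0]
[0.49, 0.02, 0.01, -0.0, -0.01, -1.33, 0]
[0.62, 0.02, 0.01, -0.0, -0.01, -1.66, 0]
[0.74, 0.01, 0.01, -0.0, -0.01, -2.0, 0]
[0.86, -0.0, 0.01, -0.0, -0.01, -2.33, 0]
[0.98, -0.02, 0.01, -0.0, -0.01, -2.66, 0]
[1.1, -0.04, 0.01, -0.0, -0.01, -3.0, 0]
[1.22, -0.06, 0.01, 0.0, -0.01, -3.33, 0]
[1.33, -0.09, 0.01, 0.0, -0.01, -3.66, 0]
[1.45, -0.13, 0.01, 0.0, -0.01, -4.0, 0]
[1.54, -0.15, 0.01, 0.0, -0.01, -4.25, 0]
[1.61, -0.18, 0.01, 0.0, -0.01, -4.46, 0]
[1.67, -0.2, 0.01, 0.0, -0.01, -4.63, 0]
[1.7, -0.21, 0.01, 0.0, -0.01, -4.71, 0]
```

Request:
{"name": "carry_out", "arguments": {"deltas": [[0.07, 0, 0, 0, 0, -0.16, 0], [0.16, 0.01, 0, 0, 0, -0.4, 0], [0.25, 0.02, 0, 0, 0, -0.66, 0], [0.37, 0.02, 0, 0, 0, -1, 0], [0.49, 0.02, 0, 0, 0, -1.33, 0], [0.62, 0.02, 0, 0, 0, -1.66, 0], [0.74, 0.01, 0, 0, 0, -2, 0], [0.86, 0, 0, 0, 0, -2.33, 0], [0.98, -0.02, 0, 0, 0, -2.66, 0], [1.1, -0.04, 0, 0, 0, -3, 0], [1.22, -0.06, 0, 0, 0, -3.33, 0], [1.33, -0.09, 0, 0, 0, -3.66, 0], [1.45, -0.13, 0, 0, 0, -4, 0], [1.54, -0.15, 0, 0, 0, -4.25, 0], [1.61, -0.18, 0, 0, 0, -4.46, 0], [1.67, -0.2, 0, 0, 0, -4.63, 0], [1.7, -0.21, 0, 0, 0, -4.7, 0], [1.7, -0.21, 0, 0, 0, -4.7, 0]]}}

```text
time_s: 6.8
tool_pos: [0.6892, 0.0328, 0.1999]
ee_rot: [-0.0, 0.841, 0.542, 0.0]
contact_force: [0.2, -0.7, 0.2]
width: -0.0002
grip_force: 0.0
```

```bash
cat > m.py <<'E'
from h import *;from rig import read_state,optics
s=read_state();print(s["time_s"],s["tool_pos"],s["contact_force"])
c=optics.camera("top");c2=optics.camera("side")
cv2.imwrite("pics/t4_%d.png"%(s["time_s"]*100),np.hstack([c["img"][90:330,80:400],c2["img"][60:300,100:420]])[:,:,::-1])
for C,cn in((c,"top"),(c2,"side")):
  for ce,a,bb in blobs(C,(0,0,0),(180,255,45),15)[0]:
    p=onz(C,ce,.037)[:2]-A
    if .16<np.linalg.norm(p)<.19: print(cn,ce,a,np.linalg.norm(p),np.degrees(np.arctan2(p[1],p[0])))
  for nm,lo,hi in(("red",(0,150,80),(8,255,255)),("yel",(18,140,120),(30,255,255)),("grn",(45,120,40),(80,255,255))):
   for ce,a,bb in blobs(C,lo,hi,60)[0]:
    p=onz(C,ce,.11)[:2]-A;print(cn,nm,a,np.linalg.norm(p),np.degrees(np.arctan2(p[1],p[0]))) if np.linalg.norm(p)<.12 else 0
E
python3 m.py
```

```text
6.8 [0.68917345 0.03277142 0.19985001] [ 0.1774518  -0.7315705   0.18618966]
top [156.8 230.8] 40 0.17519627995902107 94.93695110644023
top [259.8 277.6] 47 0.17399475535889025 -144.55294682855532
top red 135 0.08544568862883715 40.98817569776636
top grn 386 0.07230151618442095 -85.98469339147974
side [295.4 185.5] 54 0.1743630868575868 -25.343974711400975
side [185.4 237.6] 69 0.17624810055670778 -144.5134161947793
side red 240 0.04578190592693149 21.983433311887573
side yel 66 0.06542124179243727 -175.6873899707103
side grn 426 0.08174413751436183 -90.26316431978523
```

```bash
python3 - <<'E'
import pickle;from h import *;from rig import read_state
c=pickle.load(open("d0.pkl","rb"))["top"]
an=lambda p:np.degrees(np.arctan2(p[1],p[0]))
for a,b in(((122.3,145.1),(168.27,109.35)),((130,155),(175.97,119.25))):
  e1,e2=onz(c,a,.14),onz(c,b,.14);print("normal",an(e1-e2)-90,np.linalg.norm(e1-e2),"mid",an((e1+e2)[:2]/2-A))
# foot bar: dark pixels on the strip r .19-.24 excluding spoke ball
_,m,_=blobs(c,(0,0,0),(180,255,45))
P=np.array([onz(c,(u,v),.008)[:2]-A for v,u in np.argwhere(m>0)]);r=np.hypot(*P.T)
k=(r>.2)&(r<.24)&(abs(an(P.T)-37)<12);print("bar",an(P[k].mean(0)),k.sum())
s=read_state();print()
rows(s,[(pose(-24.7+x,-.0175)[0],.1995,65.3+x) for x in(0,1,2,3)])
E
```

```text
normal 37.77820921714064 0.1494823018086515 mid 37.379769565226916
normal 37.73546656561237 0.14859862360279094 mid 37.27888813997992
bar 37.30840046441326 140

[-0.02, 0.0, 0.01, -0.01, -0.0, 0.05, 0]
[0.04, 0.01, 0.01, -0.01, -0.0, -0.12, 0]
[0.1, 0.02, 0.01, -0.01, -0.0, -0.29, 0]
[0.16, 0.02, 0.01, -0.01, -0.0, -0.45, 0]
```

The target is 37.3° and the rotor is at about 35.1°, so I push 2.2° more (about 5 mm).

Request:
{"name": "carry_out", "arguments": {"deltas": [[0.04, 0.01, 0, 0, 0, -0.1, 0], [0.08, 0.01, 0, 0, 0, -0.2, 0], [0.12, 0.02, 0, 0, 0, -0.3, 0], [0.14, 0.02, 0, 0, 0, -0.35, 0], [0.14, 0.02, 0, 0, 0, -0.35, 0], [0.14, 0.02, 0, 0, 0, -0.35, 0]]}}

```text
time_s: 7.5
tool_pos: [0.6924, 0.0373, 0.2]
ee_rot: [0.0, 0.831, 0.557, 0.0]
contact_force: [-0.5, -0.2, 0.1]
width: -0.0001
grip_force: 0.1
```

```bash
python3 m.py | grep -v -e red -e yel -e grn
```

```text
7.5 [0.69236859 0.03733636 0.19995695] [-0.47622861 -0.24406829  0.05765828]
top [251.6 170. ] 224 0.16698783795576785 -29.245557466198715
top [157.1 233.3] 40 0.1749817989349375 97.15994053542966
top [262.1 276.2] 46 0.17473941678758917 -142.25149310520683
side [294.8 183.9] 56 0.17463489209999122 -22.893963293749145
side [188.3 238.1] 71 0.17601676106466912 -142.42215318393016
```

The rotor is at about 37.4°, on target. I back off, rise and clear the view.

Request:
{"name": "carry_out", "arguments": {"deltas": [[-0.2, 0, 0, 0, 0, 0, 0], [-0.5, 0, 0, 0, 0, 0, 0], [-0.7, 0, -0.1, 0, 0, 0, 0], [-0.7, 0, -0.6, 0, 0, 0, 0], [-0.7, 0, -1.4, 0, 0, 0, 0], [-0.7, 0, -2.3, 0, 0, 0, 0], [-0.7, 0, -3.2, 0, 0, 0, 0], [-0.7, 0, -4.1, 0, 0, 0, 0], [-1.3, 0, -5, 0, 0, 0, 0], [-2.2, 0, -5, 0, 0, 0, 0], [-3.1, 0, -5, 0, 0, 0, 0], [-4, 0, -5, 0, 0, 0, 0], [-4.9, 0, -5, 0, 0, 0, 0], [-5.8, 0, -5, 0, 0, 0, 0], [-6.7, 0, -5, 0, 0, 0, 0], [-7.4, 0, -5, 0, 0, 0, 0], [-8, 0, -5, 0, 0, 0, 0], [-8, 0, -5, 0, 0, 0, 0], [-8, 0, -5, 0, 0, 0, 0]]}}

```text
time_s: 9.5
tool_pos: [0.5699, -0.2597, 0.4002]
ee_rot: [-0.0, 0.831, 0.556, 0.0]
contact_force: [-0.1, 0.3, 0.2]
width: -0.0002
grip_force: 0.0
```

```bash
python3 m.py; ls pics
```

```text
9.5 [ 0.56994993 -0.25972396  0.40021706] [-0.0638532   0.25898344  0.16797922]
top [246.2 164.1] 38 0.17557659814027168 -22.457702898916608
top [157.1 233.2] 39 0.17495257856728633 97.07243449987104
top [262.  276.5] 52 0.17519134346636003 -142.47763099483774
top red 448 0.06863290627300092 36.75605690336009
top yel 463 0.0692164976590562 158.14935849879646
top grn 413 0.07016223372104932 -82.9273836765462
side [294.8 184.1] 42 0.17440958446057717 -23.187308650327864
side [188.5 238.2] 86 0.176206797050295 -142.24688255984026
side red 376 0.04855610728075443 25.752061191040198
side yel 385 0.07279754150585513 168.97948552515692
side grn 415 0.08106844216538162 -88.02765752231326
crop.png
side0.png
t2.png
t3.png
t4_680.png
t4_750.png
t4_950.png
top0.png
w1.png
```

View pics/t4_950.png

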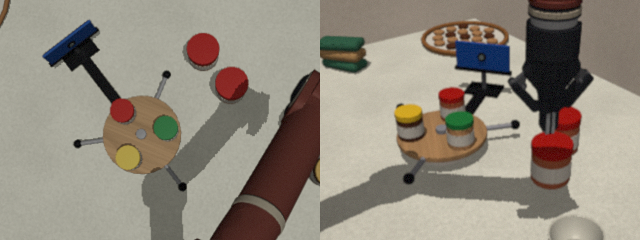

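The red jar (122,110) now stands in line with the foot bar and the lens. All three jars are upright, and the arm is clear at 0.4 m height.

```bash
python3 -c "
from rig import job
print(job.finish_job())"
```

```text
the job is handed in; nothing more can be done
None
```

I pushed the turntable about 56° by one spoke, so the red-lid jar now faces the phone's lens to within about 1° by my camera measurements; all three jars stayed upright, the arm is clear, and the job is handed in (no verdict came back).

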